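Ring up an order and show it to the guest

TASK

The order is up at the snack stall: press the plunger of the counter bell to ring it, then point at the middle of the tray with two sausages for two seconds with the fingertips a few centimetres above the food, then point at the lid of the low wide mustard jar in the same way, staying there when you finish. Do not touch any tray, food, jar or bottle, and leave the bell standing in its place. So that the guest is not misled, pass high over the other trays, the tall jar and the bottle: never bring the fingertips down close over them.

Things in the scene. Friction and masses are not known exactly. Their poses are not given: they have to be found in the camera images.
- tray_two: loose low brown cardboard serving tray, 150 (its x) x 96 (its y) x 18 mm high, walls 4 mm, carrying TWO curved brown sausages side by side, each about 119 mm long and 27 mm thick, lying along the tray's x; origin at the centre of its underside, z up, stands level on the table. All three trays are alike; only the food tells them apart.
- two_top (a point): centre of the tray with two sausages, 32 mm above the table: level with the top of the sausages. The point to point at.
- tray_one: loose low brown cardboard serving tray, 150 (its x) x 96 (its y) x 18 mm high, walls 4 mm, carrying ONE such sausage along its middle; origin at the centre of its underside, z up, stands level on the table. Bystander.
- one_top (a point): centre of the one-sausage tray, at the top of the sausage, 32 mm above the table
- tray_bread: loose low brown cardboard serving tray, 150 (its x) x 96 (its y) x 18 mm high, walls 4 mm, carrying a stack of three bread slices; origin at the centre of its underside, z up, stands level on the table. Bystander.
- bread_top (a point): centre of the bread tray, at the top of the slices, 38 mm above the table
- bell: loose counter bell: black round base 84 mm across and 12 mm high, a steel dome up to 47 mm, and a round steel plunger button on top, 24 mm across; mass about 0.4 kg; origin at the centre of its underside, z up, stands level on the table
- bell_top (a point): centre of the upper face of the bell's plunger button (moves with it), 66 mm above the table at rest
- bell_plunger (a joint): how far the plunger is pressed down, m: 0 at rest, 0.006 fully down; the bell rings beyond 0.004. A spring resists with 1 N at rest and 4 N fully down and brings it back up.
- low_jar: loose closed mustard jar, the LOW WIDE one: 76 mm across, 60 mm high, screw cap and paper label, about 0.3 kg; origin at the centre of its underside, z up, stands level on the table
- low_jar_top (a point): centre of the low jar's cap, on its upper face, 60 mm above the table. The point to point at.
- tall_jar: loose closed jar, taller and narrower: 52 mm across, 110 mm high; origin at the centre of its underside, z up, stands level on the table. Bystander.
- tall_jar_top (a point): centre of the tall jar's cap, 110 mm above the table
- bottle: loose closed amber bottle with a neck: 60 mm across, 160 mm high; origin at the centre of its underside, z up, stands level on the table. Bystander.
- bottle_top (a point): centre of the bottle's cap, 160 mm above the table
There are look-alikes about, which are no part of the job. Leave any turquoise or yellow look-alike of the tray_two alone.

How it is judged:
By the outcome, as a careful person would: the job done as asked, in the order asked, and still so for the second after the job is handed in, with the robot touching nothing.
It also fails if it takes over 51 s, if anything falls off the work surface, if the arm or the gripper's body presses on something with over 40 N, if the wrist force passes 120 N, or if a joint passes its speed limit or range.

ROBOT

A 7-joint arm with a two-finger parallel gripper is mounted at the origin on the work surface. World frame = base frame: x ahead of the robot, y to its left, z up, the work surface at z = 0. Lengths are in m, angles in rad, forces in N, time in s.
With the tool pointing down it reaches from about 0.425 to 0.925 m from the base axis. Payload 6.8 kg.
Tool frame: the origin (TCP) lies on the mounting face of the last link; the fingertips stand 182 mm ahead of it and the grasp point (between the pads) lies 163 mm ahead of it; z points along the fingers, y is the line along which they close (so a half turn about z gives the same grasp; the last joint's range is limited). The gripper opens to 88 mm and grips with 3 to 60 N. Pads are 20 mm wide; open, the fingers measure 115 mm over their backs; the gripper's body (75 mm by 178 mm) begins 61 mm behind the grasp point.
Start: joints at [-1.394, 0.477, 0.022, 1.555, -0.011, 1.109, -0.083], TCP at [0.19, 0.648, 0.405] pointing down, gripper open.
Joint ranges: [-2.96, 2.96], [-0.34, 2.1], [-1.41, 1.46], [0.24, 2.44], [-1.37, 4.51], [0.17, 1.92], [-2.96, 2.96]. Speed limits (rad/s): [2.39, 2.39, 3.14, 3.14, 3.14, 3.14, 3.14].

INTERFACE

Orientations are given as [roll, pitch, yaw] about the fixed x, y, z axes, in that order (R = Rz(yaw) Ry(pitch) Rx(roll)).
In Python, from station import sensors, snapshot, get_calibration, hand_in gives the robot as it stands.
- The arm moves only by the tool play_rows, never from a script. Its argument "commands" is a list of rows, each a list of 5 numbers: the opening in per cent of the stroke, from 0 (shut) to 100 (fully open), then the shift along the tool's x, y, z in cm, then the turn about the tool's z in degrees. In form: [[jaw, dx, dy, dz, roll], ...]. A call has 1 to 10 rows; each row shifts and turns the commanded pose from where the row before left it, along the tool's axes as they then stand; what a row does not reach is not made up. A row lasts 1/8 s, in which the tool goes at most 62.5 mm and 10.7 degrees, less where a joint would pass 70% of its speed; a pose out of reach is approached as far as the arm can. A call is refused whole if a number of a shift passes 6.25 or a number of a turn 10.7, either way. A call with a gripper value outside its range is refused whole. The fingers move at their own pace and stop on an object; "force" is the grip in N (left out, the last holds). Time passes only in rows, so rows that do not move let the fingers close. It gives the time, the measured TCP pose, the force, the opening and the grip force at its end, in the units of the state.
- sensors.get_state(): the state, without advancing time (a new reading comes with each control period).
- snapshot(name): name is "side" or "top" or "wrist"; returns (picture, depth): 420x560x3 uint8, red, green, blue; 420x560 float32, m along the optical axis (not along the pixel's ray), 0 where there is no reading.
- get_calibration(name): a dict with "fov_y" (degrees; the focal length in pixels is half the picture's height over the tangent of half this angle, whatever the lens; pixels are square), "cx", "cy" (the principal point, pixels), "extrinsics" (4x4, takes a point from camera to world coordinates); the wrist camera has in their place "mount" (4x4, takes a point from camera to tool coordinates, whose origin is the TCP and whose axes are the flange's). Camera axes: x right, y up, looking along -z (the intrinsics and any distortion apply to the point x, -y, -z); pixel columns grow to the right and rows downward; lengths in m; the calibration is good to about 2 mm. The wrist camera is an equidistant fisheye: a pixel r from the principal point sees the ray r / f radians off the axis. A picture is of the moment at which its call begins: read the wrist's pose just before it. get_calibration takes no time and is no camera call.
- hand_in(): hands the job in; it is judged then, once.
The state is a dict: "t": time; "qpos": joint angles; "joint_vel": joint speeds; "joint_torque": joint torques, N m; "ee_pos": TCP position; "orientation": TCP orientation; "force": force on the tool from outside, world axes, zero at the start; "wrist_torque": the same for the moment, N m; "gripper_width": opening from 0.0 (shut) to 1.0 (fully open); "grip_force": force on a finger pad.
Only numpy, scipy, OpenCV 4.12 (cv2) and the standard library are available. Lean on these libraries where they do the work, as an engineer would, in place of code of your own. Each camera call takes 0.05 s, during which the arm holds its last target. There are 200 camera calls.

## Working session

There is one attempt and no reset: what is moved stays moved. The work goes in short steps, Python scripts to look and compute and a tool call to move; the robot and the scene stay as the last step left them, time stands still between calls to the robot, and variables do not carry over. Pictures are saved under pics/ and viewed, at most 10 in all, crops included, and the job is handed in when it is done.

Besides the shell and the picture viewer there is one more tool, called as name(argument=value, ...), one argument or row to a line, values as JSON. play_rows: Moves the arm, as the interface text tells. Its arguments: {"type":"object","properties":{"commands":{"type":"array","items":{"type":"array","items":{"type":"number"}}},"force":{"type":"number"}},"required":["commands"]}

```bash
mkdir -p pics; cat > h.py <<'E'
import numpy as np,cv2
from station import sensors,snapshot,get_calibration,hand_in
def P(name,pic,dep):
    c=get_calibration(name);h,w=dep.shape;f=h/2/np.tan(np.radians(c['fov_y'])/2)
    u,v=np.meshgrid(np.arange(w),np.arange(h))
    p=np.stack([(u-c['cx'])/f*dep,-(v-c['cy'])/f*dep,-dep,np.ones_like(dep)],-1)
    return (p@np.array(c['extrinsics']).T)[...,:3]
E
python3 - <<'E'
from h import *
s=sensors.get_state();print(s)
for n in('side','top'):
    p,d=snapshot(n);np.savez(n+'.npz',p=p,d=d);cv2.imwrite(f'pics/{n}.png',p[...,::-1]);c=get_calibration(n);print(n,c,(d>0).mean())
E
```

```text
{'t': 0.0, 'qpos': array([-1.39407504,  0.47779249,  0.02235941,  1.55639963, -0.01149997,
        1.10926757, -0.08311437]), 'joint_vel': array([ 8.95154434e-04,  1.27520791e-03,  3.88112578e-04, -1.84032654e-05,
        8.32291708e-04, -6.98150280e-04,  1.58234917e-03]), 'joint_torque': array([-1.67255475e-04, -5.82845628e+01,  1.53478324e+00, -2.72599536e+01,
       -5.42356633e-02,  1.71459513e-02,  1.77245684e-04]), 'ee_pos': array([0.18959426, 0.64756261, 0.4037088 ]), 'orientation': array([-3.13985950e+00,  1.37188569e-04,  2.85676179e+00]), 'force': array([-0.2532433 ,  0.00589315, -1.03724996]), 'wrist_torque': array([0.0264362 , 0.01425382, 0.06811783]), 'grip_force': 0.0, 'gripper_width': 0.9981076612835745}
side {'fov_y': 44.22104427661834, 'cx': 275.2443885308349, 'cy': 210.24110420844846, 'extrinsics': array([[ 0.77401981,  0.49553744, -0.39412686, -0.01020521],
       [-0.63316029,  0.60693463, -0.48035237, -0.49318587],
       [ 0.00117666,  0.62134773,  0.78353405,  1.04477938],
       [ 0.        ,  0.        ,  0.        ,  1.        ]])} 0.9961437074829932
top {'fov_y': 56.816467505547216, 'cx': 276.35547452718885, 'cy': 212.24978837732357, 'extrinsics': array([[-0.01689704,  0.99917421, -0.03695126,  0.39807393],
       [-0.99960754, -0.01605541,  0.02295617,  0.08637617],
       [ 0.02234394,  0.03732464,  0.99905336,  1.13529034],
       [ 0.        ,  0.        ,  0.        ,  1.        ]])} 0.9961862244897959
```

View pics/top.png

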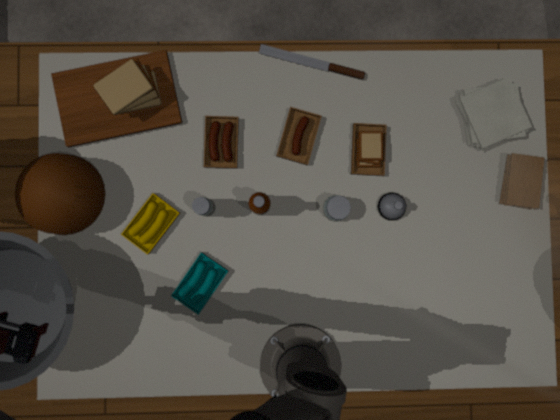

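View pics/side.png

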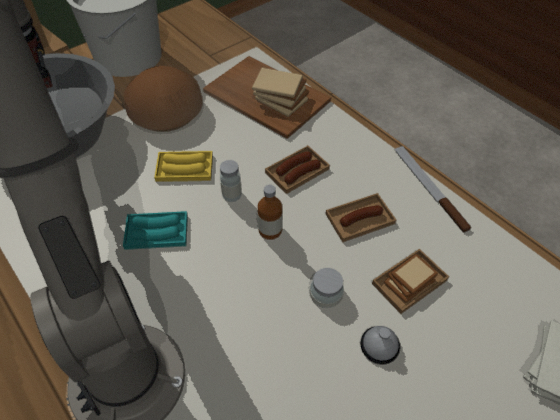

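Top view: brown tray with two sausages at (221,142). Look-alikes are the one-sausage tray (300,136), bread tray (368,149), yellow tray (151,223) and turquoise tray (201,282). The bell is at (392,206) and the low wide jar at (337,207). The tall jar is at (204,206) and the bottle at (259,203). By the description I choose (221,142) and (337,207), and will check them in a crop.

```bash
python3 - <<'E'
from h import *
z=np.load('top.npz');p,d=z['p'],z['d'];X=P('top',p,d)
c=get_calibration('top');E=np.array(c['extrinsics']);f=210/np.tan(np.radians(c['fov_y'])/2)
def ray(u,v,h):
    r=E[:3,:3]@np.array([(u-c['cx'])/f,-(v-c['cy'])/f,-1]);o=E[:3,3];return o+r*(h-o[2])/r[2]
def rep(n,box,lo,hi,view='top'):
    u0,v0,u1,v1=box;q=X[v0:v1,u0:u1].reshape(-1,3);q=q[(q[:,2]>lo)&(q[:,2]<hi)]
    (cx,cy),(w,h),a=cv2.minAreaRect((q[:,:2]*1000).astype(np.float32))
    print(view,n,len(q),'rect c',round(cx),round(cy),'size',round(w),round(h),'ang',round(a),'medz',np.median(q[:,2]).round(3),'maxz',q[:,2].max().round(3))
rep('two',(195,105,250,180),.012,.06);rep('one',(270,100,330,170),.012,.06);rep('bread',(345,115,395,185),.012,.06)
rep('lowjar',(320,190,356,225),.052,.075);rep('tall',(190,192,220,222),.1,.12);rep('bottle',(245,188,275,218),.15,.17)
rep('bell',(374,188,412,224),.008,.08);rep('bellbtn',(374,188,412,224),.056,.08)
rep('table',(400,250,500,280),-.02,.02)
print('bell base px ray',ray(392,206,.0),ray(337,207,.06),ray(221,142,.02))
z=np.load('side.npz');ps=z['p'];X=P('side',ps,z['d'])
rep('two',(262,145,332,192),.012,.06,'side');rep('lowjar',(308,265,348,308),.052,.075,'side');rep('bell',(355,320,405,365),.008,.08,'side');rep('bellbtn',(355,320,405,365),.056,.08,'side')
a=cv2.resize(p[100:230,190:420],None,fx=3.4,fy=3.4,interpolation=2)
cv2.imwrite('pics/crop.png',np.clip(a.astype(int)*1.5,0,255).astype(np.uint8)[...,::-1])
E
```

```text
top two 998 rect c 647 219 size 96 150 ang 89 medz 0.026 maxz 0.035
top one 610 rect c 662 -8 size 96 151 ang 73 medz 0.023 maxz 0.035
top bread 1177 rect c 620 -213 size 97 151 ang 86 medz 0.035 maxz 0.043
top lowjar 443 rect c 448 -112 size 64 65 ang 0 medz 0.059 maxz 0.065
top tall 249 rect c 457 263 size 45 45 ang 43 medz 0.109 maxz 0.114
top bottle 89 rect c 463 108 size 23 26 ang 89 medz 0.159 maxz 0.164
top bell 613 rect c 453 -277 size 81 81 ang 63 medz 0.034 maxz 0.069
top bellbtn 61 rect c 451 -277 size 23 22 ang 61 medz 0.064 maxz 0.069
top table 2993 rect c 278 -448 size 298 86 ang 89 medz -0.0 maxz 0.007
bell base px ray [ 0.45302111 -0.28101573  0.        ] [ 0.4497522  -0.10739188  0.06      ] [0.64471729 0.21707422 0.02      ]
side two 1070 rect c 649 216 size 102 153 ang 87 medz 0.023 maxz 0.037
side lowjar 645 rect c 451 -115 size 66 65 ang 11 medz 0.059 maxz 0.064
side bell 1140 rect c 450 -281 size 74 82 ang 21 medz 0.033 maxz 0.07
side bellbtn 108 rect c 453 -280 size 22 23 ang 46 medz 0.065 maxz 0.07
```

View pics/crop.png

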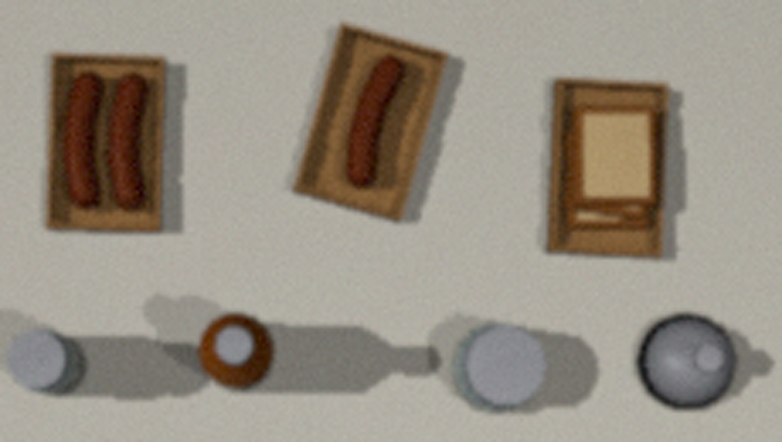

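The crop confirms it: two sausages on the left tray, one on the middle tray, bread on the right. The low wide cap is at crop (505,365) and the bell button at (710,357). Targets are bell (0.452,-0.279), tray_two (0.648,0.218) and jar (0.450,-0.113). The two views agree to about 3 mm and the sizes and heights match. Next I shut the fingers and move high toward the bell, keeping the yaw.

play_rows(
  commands=[
    [0,-3.2,-1.65,-0.96,0],
    [0,-3.2,-1.65,-0.96,0],
    [0,-3.2,-1.65,-0.96,0],
    [0,-3.2,-1.65,-0.96,0],
    [0,-3.2,-1.65,-0.96,0],
    [0,-3.2,-1.65,-0.96,0],
    [0,-3.2,-1.65,-0.96,0],
    [0,-3.2,-1.65,-0.96,0],
    [0,-3.2,-1.65,-0.96,0],
    [0,-3.2,-1.65,-0.96,0],
  ],
)

```text
t: 1.35
ee_pos: [0.4511, 0.3986, 0.5006]
orientation: [-3.141, -0.0, 2.857]
force: [-0.0, 0.2, 0.6]
gripper_width: 0.003
grip_force: 0.0
```

play_rows(
  commands=[
    [0,-1.93,-3.07,0,0],
    [0,-1.93,-3.07,0,0],
    [0,-1.93,-3.07,0,0],
    [0,-1.93,-3.07,0,0],
    [0,-1.93,-3.07,0,0],
    [0,-1.93,-3.07,0,0],
    [0,-1.93,-3.07,0,0],
    [0,-1.93,-3.07,0,0],
    [0,-1.93,-3.07,0,0],
    [0,-1.93,-3.07,0,0],
  ],
)

```text
t: 2.6
ee_pos: [0.5494, 0.0496, 0.5003]
orientation: [-3.141, -0.001, 2.857]
force: [0.9, 0.0, 0.1]
gripper_width: 0.005
grip_force: 0.0
```

play_rows(
  commands=[
    [0,0,-3.43,0,0],
    [0,0,-3.43,0,0],
    [0,0,-3.43,0,0],
    [0,0,-3.43,0,0],
    [0,0,-3.43,0,0],
    [0,0,-3.43,0.5,0],
    [0,0,-3.43,1,0],
    [0,0,-3.43,1,0],
    [0,0,-3.43,1.5,0],
    [0,0,-3.43,1.5,0],
  ],
)

```text
t: 3.85
ee_pos: [0.4525, -0.2793, 0.445]
orientation: [3.141, -0.0, 2.857]
force: [-0.4, 0.4, -1.1]
gripper_width: 0.006
grip_force: 0.0
```

```bash
python3 - <<'E'
from h import *
print(sensors.get_state()['qpos'].round(2))
E
```

```text
[-0.06  0.22  0.59  1.88 -0.14  1.08  1.87]
```

play_rows(
  commands=[
    [0,0,0,2.5,0],
    [0,0,0,2.5,0],
    [0,0,0,2.5,0],
    [0,0,0,2.5,0],
    [0,0,0,2.5,0],
    [0,0,0,2,0],
    [0,0,0,1,0],
    [0,0,0,0,0],
  ],
)

```text
t: 4.85
ee_pos: [0.4528, -0.2784, 0.2902]
orientation: [3.142, -0.001, 2.857]
force: [-1.3, 0.1, 0.4]
gripper_width: 0.006
grip_force: 0.0
```

```bash
python3 - <<'E'
from h import *
print(sensors.get_state()['ee_pos'].round(4))
p,d=snapshot('side')
q=p[270:390,310:470]
cv2.imwrite('pics/bell.png',np.clip(cv2.resize(q,None,fx=4,fy=4).astype(int)*1.6,0,255).astype(np.uint8)[...,::-1])
E
```

```text
[ 0.4528 -0.2784  0.2902]
```

View pics/bell.png

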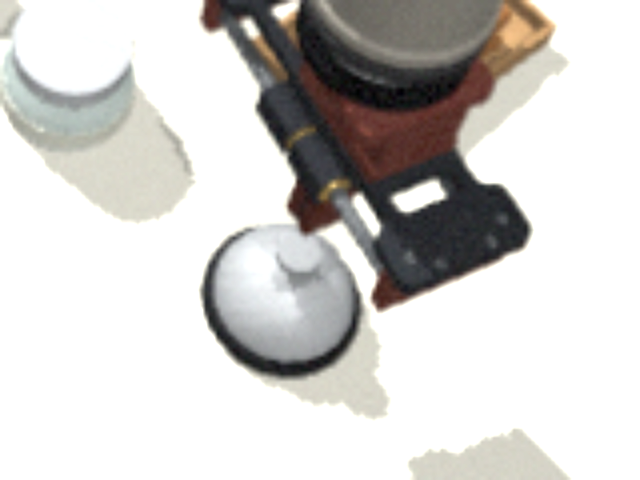

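The view shows the bell with its button at crop (300,255) and the dark red finger just above it at about (303,220), in line with the button. The gripper body is clear of the jar.

play_rows(
  commands=[
    [0,0,0,1.5,0],
    [0,0,0,1.5,0],
    [0,0,0,0.8,0],
    [0,0,0,0.2,0],
    [0,0,0,0,0],
  ],
)

```text
t: 5.52
ee_pos: [0.453, -0.2786, 0.2506]
orientation: [-3.142, -0.0, 2.857]
force: [-0.2, 0.3, 0.2]
gripper_width: 0.007
grip_force: 0.0
```

play_rows(
  commands=[
    [0,0,0,0.2,0],
    [0,0,0,0.2,0],
    [0,0,0,0.2,0],
    [0,0,0,0.1,0],
    [0,0,0,0,0],
  ],
)

```text
t: 6.15
ee_pos: [0.4532, -0.2786, 0.2438]
orientation: [-3.141, 0.001, 2.857]
force: [-1.0, -0.3, 2.7]
gripper_width: 0.003
grip_force: 1.6
```

play_rows(
  commands=[
    [0,0,0,0.1,0],
    [0,0,0,0.1,0],
    [0,0,0,0,0],
  ],
)

```text
t: 6.52
ee_pos: [0.4532, -0.2787, 0.2423]
orientation: [3.141, 0.001, 2.857]
force: [-0.7, 1.0, 9.5]
gripper_width: 0.005
grip_force: 4.9
```

Over 4 N on the plunger means it is fully down, so the bell has rung. Retreating.

play_rows(
  commands=[
    [0,0,0,-0.5,0],
    [0,0,0,-1,0],
    [0,0,0,-3,0],
    [0,0,0,-3.5,0],
    [0,0,0,-3.5,0],
    [0,0,0,-3.5,0],
    [0,0,0,-3.5,0],
    [0,0,0,-3.5,0],
    [0,0,0,-3,0],
    [0,0,0,0,0],
  ],
)

```text
t: 7.78
ee_pos: [0.4528, -0.2788, 0.4936]
orientation: [3.141, 0.003, 2.857]
force: [-0.4, 0.7, 0.3]
gripper_width: 0.005
grip_force: 0.0
```

```bash
python3 - <<'E'
from h import *
p,d=snapshot('side');X=P('side',p,d)
q=X[320:365,355:405].reshape(-1,3);q=q[(q[:,2]>.056)&(q[:,2]<.08)]
print(len(q),q.mean(0).round(3),np.median(q[:,2]),sensors.get_state()['ee_pos'].round(4))
E
```

```text
108 [ 0.453 -0.28   0.065] 0.06487629482589424 [ 0.4526 -0.2785  0.492 ]
```

play_rows(
  commands=[
    [0,0,3.43,0,0],
    [0,0,3.43,0,0],
    [0,0,3.43,0,0],
    [0,0,3.43,0,0],
    [0,0,3.43,0,0],
    [0,0,3.43,0,0],
    [0,0,3.43,0,0],
    [0,0,3.43,0,0],
    [0,0,3.43,0,0],
    [0,0,3.43,0,0],
  ],
)

```text
t: 9.07
ee_pos: [0.549, 0.0518, 0.4899]
orientation: [-3.14, -0.003, 2.857]
force: [-0.2, -0.2, 0.5]
gripper_width: 0.006
grip_force: 0.0
```

play_rows(
  commands=[
    [0,-0.78,3.15,0,0],
    [0,-0.78,3.15,0,0],
    [0,-0.78,3.15,0,0],
    [0,-0.78,3.15,0,0],
    [0,-0.78,3.15,0,0],
    [0,-0.78,3.15,0,0],
    [0,0,0,0,0],
  ],
)

```text
t: 9.95
ee_pos: [0.6472, 0.2218, 0.4886]
orientation: [-3.14, -0.004, 2.86]
force: [-0.6, -0.1, -0.2]
gripper_width: 0.006
grip_force: 0.0
```

play_rows(
  commands=[
    [0,-0.2,-0.35,3,0],
    [0,0,0,3,0],
    [0,0,0,3,0],
    [0,0,0,3,0],
    [0,0,0,3,0],
    [0,0,0,3,0],
    [0,0,0,3,0],
    [0,0,0,2,0],
    [0,0,0,1,0],
    [0,0,0,0,0],
  ],
)

```text
t: 11.2
ee_pos: [0.6482, 0.2147, 0.2513]
orientation: [-3.141, -0.001, 2.856]
force: [-0.7, -0.9, 0.7]
gripper_width: 0.004
grip_force: 0.0
```

```bash
python3 - <<'E'
from h import *
print(sensors.get_state()['ee_pos'].round(4))
p,d=snapshot('side')
cv2.imwrite('pics/two.png',np.clip(cv2.resize(p[110:230,220:380],None,fx=4,fy=4).astype(int)*1.4,0,255).astype(np.uint8)[...,::-1])
E
```

```text
[0.6482 0.2147 0.2513]
```

View pics/two.png

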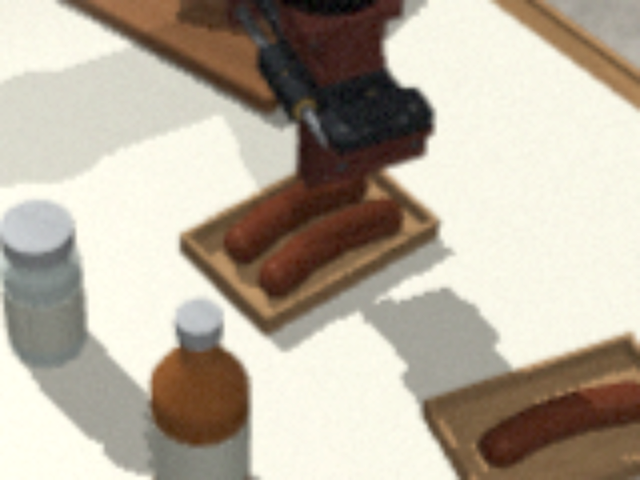

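play_rows(
  commands=[
    [0,0,0,0,0],
    [0,0,0,0,0],
    [0,0,0,0,0],
    [0,0,0,0,0],
    [0,0,0,0,0],
    [0,0,0,0,0],
    [0,0,0,0,0],
    [0,0,0,0,0],
    [0,0,0,0,0],
    [0,0,0,0,0],
  ],
)

```text
t: 12.5
ee_pos: [0.6483, 0.215, 0.2516]
orientation: [3.142, -0.0, 2.857]
force: [0.0, 0.2, -0.4]
gripper_width: 0.003
grip_force: 0.0
```

play_rows(
  commands=[
    [0,0,0,0,0],
    [0,0,0,0,0],
    [0,0,0,0,0],
    [0,0,0,0,0],
    [0,0,0,0,0],
    [0,0,0,0,0],
    [0,0,0,0,0],
    [0,0,0,0,0],
    [0,0,0,0,0],
    [0,0,0,0,0],
  ],
)

```text
t: 13.75
ee_pos: [0.6483, 0.215, 0.2516]
orientation: [3.142, -0.0, 2.857]
force: [-0.4, -0.2, 0.0]
gripper_width: 0.004
grip_force: 0.0
```

The crop shows the shut fingers above the two-sausage tray, with clearance and nothing touched. The bystander trays are well away. I held there over 2.5 s. Next I go up and over to the low jar.

play_rows(
  commands=[
    [0,0,0,0,0],
    [0,0,0,-2,0],
    [0,0,0,-3,0],
    [0,0,0,-3,0],
    [0,0,0,-3,0],
    [0,0,0,-3,0],
    [0,0,0,-3,0],
    [0,0,0,-3,0],
    [0,0,0,-3,0],
    [0,0,0,-1,0],
  ],
)

```text
t: 15.0
ee_pos: [0.6484, 0.2146, 0.4952]
orientation: [3.139, 0.004, 2.856]
force: [0.2, 0.8, -0.2]
gripper_width: 0.004
grip_force: 0.0
```

play_rows(
  commands=[
    [0,0.82,-3.09,0,0],
    [0,0.82,-3.09,0,0],
    [0,0.82,-3.09,0,0],
    [0,0.82,-3.09,0,0],
    [0,0.82,-3.09,0,0],
    [0,0.82,-3.09,0,0],
    [0,0.82,-3.09,0,0],
    [0,0.82,-3.09,0,0],
    [0,0.82,-3.09,0,0],
    [0,0.82,-3.09,0,0],
  ],
)

```text
t: 16.25
ee_pos: [0.4818, -0.0595, 0.4915]
orientation: [3.142, -0.001, 2.857]
force: [0.1, -0.3, -0.0]
gripper_width: 0.008
grip_force: 0.0
```

play_rows(
  commands=[
    [0,0.82,-3.09,0,0],
    [0,0.82,-3.09,0,0],
    [0,0,0,0,0],
    [0,0,0,0,0],
  ],
)

```text
t: 16.75
ee_pos: [0.4498, -0.1126, 0.4916]
orientation: [3.141, -0.0, 2.857]
force: [0.5, 0.5, 0.7]
gripper_width: 0.004
grip_force: 0.0
```

Right over the jar. I lower to TCP z = 0.277, which puts the tips 35 mm above the lid.

play_rows(
  commands=[
    [0,0,0,3,0],
    [0,0,0,3,0],
    [0,0,0,3,0],
    [0,0,0,3,0],
    [0,0,0,3,0],
    [0,0,0,3,0],
    [0,0,0,2,0],
    [0,0,0,1,0],
    [0,0,0,0.4,0],
    [0,0,0,0,0],
  ],
)

```text
t: 18.0
ee_pos: [0.45, -0.113, 0.2779]
orientation: [3.141, 0.0, 2.857]
force: [-0.1, -1.4, -0.4]
gripper_width: 0.004
grip_force: 0.0
```

play_rows(
  commands=[
    [0,0,0,0,0],
    [0,0,0,0,0],
    [0,0,0,0,0],
    [0,0,0,0,0],
    [0,0,0,0,0],
    [0,0,0,0,0],
    [0,0,0,0,0],
    [0,0,0,0,0],
    [0,0,0,0,0],
    [0,0,0,0,0],
  ],
)

```text
t: 19.25
ee_pos: [0.4497, -0.1132, 0.2776]
orientation: [3.142, -0.0, 2.857]
force: [0.4, -0.0, 0.0]
gripper_width: -0.001
grip_force: 0.0
```

play_rows(
  commands=[
    [0,0,0,0,0],
    [0,0,0,0,0],
    [0,0,0,0,0],
    [0,0,0,0,0],
    [0,0,0,0,0],
    [0,0,0,0,0],
    [0,0,0,0,0],
    [0,0,0,0,0],
    [0,0,0,0,0],
    [0,0,0,0,0],
  ],
)

```text
t: 20.5
ee_pos: [0.4497, -0.1132, 0.2776]
orientation: [3.142, -0.0, 2.857]
force: [-1.0, -0.3, -0.4]
gripper_width: 0.003
grip_force: 0.0
```

```bash
python3 - <<'E'
from h import *
p,d=snapshot('side')
cv2.imwrite('pics/end.png',np.clip(p.astype(int)*1.4,0,255).astype(np.uint8)[...,::-1])
E
```

```text
(no output)
```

View pics/end.png

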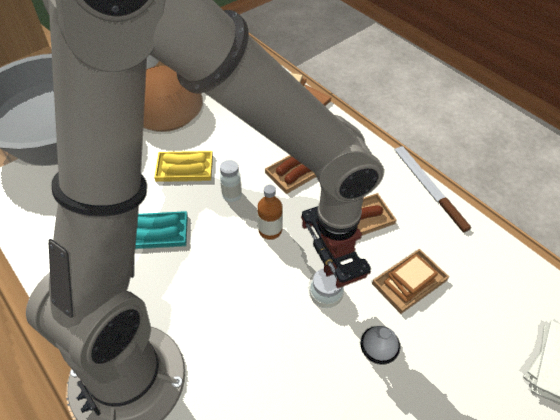

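The picture shows the gripper over the low jar at (327,287), with the bell at (380,344) and everything else where it was. Handing in.

```bash
python3 -c "
from h import *
print(hand_in())"
```

```text
the job is handed in; nothing more can be done
None
```

I pressed the bell plunger fully down, pointed at the two-sausage tray for over two seconds, then pointed at the low jar's lid and stayed there, touching nothing but the bell; the job is handed in, though no verdict came back.

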